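Put the drill-bit case away in the touch-latch drawer

TASK

Put the green drill-bit case away in the wooden bench drawer. The drawer has no handle but a touch latch: push its front in so that it springs ajar, draw it well open, set the case down flat inside and let go, then push the drawer home until the latch catches again and it stays shut. Do not drop the case in, and leave the other things on the bench where they are.

Things in the scene. Friction and masses are not known exactly. Their poses are not given: they have to be found in the camera images.
- drawer_unit: Fixed plywood cabinet, 200 deep x 200 wide x 167 mm high. Origin: centre of its underside; its -x axis points out of the front, z up. Below, the drawer, flush between 10 mm sides; over it an open pigeon-hole from 102 mm up, holding a tape roll; top board 155-167 mm high, 4 mm proud of the front: it blocks an upright gripper at the shut or ajar front, so lean the fingers forward 25-50 degrees.
- drawer (a joint): Slide, m: 0 latched and flush, positive out, 0.17 fully open, stop at about -0.010. Push in to the stop, 9-10 mm past flush (about 8 N, more at the stop), then let go: if latched, it springs out to about 0.06 and stays; if it came from open, it latches at 0. It cannot be pulled open while latched. From 0.06 to 0.17 it slides with 1-3 N and stays where left.
- drawer_front (a point): Centre of the outer face of the drawer's front panel, 51 mm above the bench; moves with the drawer. Axes as drawer_unit (-x out of the front). The panel is 12 mm thick, 176 mm wide, 13 to 89 mm above the bench: its top edge lies 38 mm above this point. Behind it the drawer is open on top.
- drawer_floor (a point): Centre of the drawer's inner floor, 26 mm above the bench, 91 mm behind the outer face of the front; moves with the drawer, axes as drawer_unit. Inside 156 mm long (x), 158 mm wide (y). Side and back walls reach 42 mm above the floor, the front panel 63 mm. The cabinet's shelf is 66 mm above the floor.
- drill_case: Closed green drill-bit case, a plain block 56 (its x) x 100 (its y) x 32 mm high, 0.2 kg, lying flat on the bench on the left. Origin: centre of its underside.

How it is judged (in metres and radians):
On the way, in this order (a step that is already met when the one before it is completed fails the run):
1. the drawer front has been pushed in past flush (value of joint drawer below -0.006 m).
2. the latch has let go and the drawer stands ajar (value of joint drawer above 0.04 m), for 0.1 s.
3. the drawer is drawn well open, beyond where the spring leaves it (value of joint drawer above 0.09 m), for 0.2 s.
4. the case lies flat in the open drawer, let go (value of joint drawer above 0.05 m and x of drill_case in the frame of drawer_floor between -0.08 and 0.08 m and y of drill_case in the frame of drawer_floor between -0.08 and 0.08 m and z of drill_case in the frame of drawer_floor below 0.008 m and angle between drill_case's own z axis and vertical below 0.12 rad and contact force between the fingers and drill_case below 0.1 N), for 0.2 s.
5. the drawer has been pushed in past flush again (value of joint drawer below -0.006 m).
At the end, for the whole second after the job is handed in: The drawer is latched shut by itself, its front flush within 4 mm, and the case lies flat (within 7 degrees) and at rest on the drawer floor (value of joint drawer between -0.004 and 0.004 m and x of drill_case in the frame of drawer_floor between -0.08 and 0.08 m and y of drill_case in the frame of drawer_floor between -0.08 and 0.08 m and z of drill_case in the frame of drawer_floor below 0.008 m and angle between drill_case's own z axis and vertical below 0.12 rad and linear speed of drill_case below 0.02 m/s); the robot touches nothing.
It fails at once if the case falls fast into the drawer instead of being set down (linear speed of drill_case above 0.7 m/s and contact force between the fingers and drill_case below 0.1 N and horizontal distance between drill_case and drawer_floor below 0.15 m).
It fails at once if another thing on the bench or the roll of tape is pushed away by more than 3 cm (distance of any of tape_roll, sanding_block, white_jar, pine_cube, screw_tin, hardwood_offcut from where it was at the start of the episode above 0.03 m).
It also fails if it takes over 72 s, if anything falls off the work surface, if the arm or the gripper's body presses on something with over 40 N, if the wrist force passes 120 N, or if a joint passes its speed limit or range.

ROBOT

A 6-joint arm with a two-finger parallel gripper is mounted at the origin on the work surface; the furniture and walls round the work are solid. World frame = base frame: x ahead of the robot, y to its left, z up, the work surface at z = 0. Lengths are in m, angles in degrees, forces in N, time in s.
With the tool pointing down it reaches from about 0.225 to 0.725 m from the base axis. Payload 3.1 kg.
Tool frame: the origin (TCP) lies at the very end of the fingers, on their centre line; the grasp point (between the pads) lies r.pinch_z behind it (r.pinch_z is the distance from the TCP to the grasp point, in m); z points along the fingers, y is the direction in which the jaws open and shut (so a half turn about z gives the same grasp; the last joint's range is limited). The gripper opens to 85 mm and grips with 20 to 120 N. Pads are 22 mm wide; open, the fingers measure 114 mm over their backs; the gripper's body (76 mm by 85 mm) begins 54 mm behind the grasp point. The pads swing forward as they close: fully open they stand 13 mm farther back than shut.
Start: joints at [67.219, 2.75, 5.684, 92.934, 0, 82.678], TCP at [0.14, 0.506, 0.194] pointing down, gripper open.
Joint ranges: [-166.93, 166.93], [-56.73, 111.36], [-69.38, 81.34], [-121.58, 131.49], [-85.45, 84.26], [-180, 180]. Speed limits (degrees/s): [159.86, 159.86, 180, 180, 180, 180].

INTERFACE

Orientations are given as a 3x3 rotation matrix whose columns are the frame's x, y, z axes.
In Python, from workcell import r, vision gives the robot as it stands. The module is installed in compiled form; this text tells all that it offers.
- The arm moves only by the tool apply_moves, never from a script. Its argument "commands" is one flat list of numbers, 5 for each row, row after row: the shift along the tool's x, y, z in mm, then the turn about the tool's z in degrees, then the closure, from 0 (fully open) to 1 (shut). In form: [dx, dy, dz, roll, jaw, dx, dy, dz, roll, jaw, ...]. A call has 1 to 20 rows; each row shifts and turns the commanded pose from where the row before left it, along the tool's axes as they then stand; what a row does not reach is not made up. A row lasts 1/12 s, in which the tool goes at most 41.7 mm and 7.16 degrees, less where a joint would pass 70% of its speed; a pose out of reach is approached as far as the arm can. A call with a gripper value outside its range is refused whole. The fingers move at their own pace and stop on an object; the grip force is fixed at half the most. Time passes only in rows, so rows that do not move let the fingers close. It gives the time, the measured TCP pose, the force and the opening at its end, in the units of the state.
- r.observe(): the state, without advancing time (a new reading comes with each control period).
- vision.get_image(name): name is "side" or "top"; returns the picture (384x512x3 uint8, red, green, blue); there is no depth.
- vision.camera_model(name): a dict with "vfov" (degrees; the focal length in pixels is half the picture's height over the tangent of half this angle, whatever the lens; pixels are square), "cx", "cy" (the principal point, pixels), "k1" (the pictures are not rectified: a ray, as slopes to the right and down, at radius r is drawn at 1 + k1 r^2 times it, then the intrinsics apply), "origin" and "orientation" of the camera in the world. Camera axes: x right, y up, looking along -z (the intrinsics and any distortion apply to the point x, -y, -z); pixel columns grow to the right and rows downward; lengths in m; the calibration is good to about 2 mm. A picture is of the moment at which its call begins. camera_model takes no time and is no camera call.
- r.close_job(): hands the job in, once; it reports no verdict.
The state is a dict: "time": time; "qpos": joint angles; "dq": joint speeds; "effort": joint torques, N m; "tcp_pos": TCP position; "ee_rot": TCP orientation; "contact_force": force on the tool from outside, world axes, zero at the start; "wrist_torque": the same for the moment, N m; "opening": finger opening in m.
Only numpy, scipy, OpenCV 4.12 (cv2) and the standard library are available. Lean on these libraries where they do the work, as an engineer would, in place of code of your own. Each camera call takes 0.05 s, during which the arm holds its last target. There are 200 camera calls.

## Working session

There is one attempt and no reset: what is moved stays moved. The work goes in short steps, Python scripts to look and compute and a tool call to move; the robot and the scene stay as the last step left them, time stands still between calls to the robot, and variables do not carry over. Pictures are saved under pics/ and viewed, about 8 in all and at most 12, crops included, and the job is handed in when it is done.

Besides the shell and the picture viewer there is one more tool, called after ">>>" as name(argument=value, ...) on one line, values as JSON. apply_moves: Moves the arm, as the interface text tells. Its arguments: {"type":"object","properties":{"commands":{"type":"array","items":{"type":"number"}}},"required":["commands"]}

```bash
mkdir -p pics
cat > h.py <<'E'
import numpy as np, cv2
from workcell import r, vision
def K(c):
    m=vision.camera_model(c); f=192/np.tan(np.radians(m["vfov"])/2); return m,f
def ray(c,u,v):
    m,f=K(c); p=np.array([(u-m["cx"])/f,(v-m["cy"])/f]); q=p.copy()
    for _ in range(20): q=p/(1+m["k1"]*(q@q))
    return np.array(m["origin"]), np.array(m["orientation"])@np.array([q[0],-q[1],-1])
def onz(c,u,v,z):
    o,d=ray(c,u,v); return o+d*(z-o[2])/d[2]
def proj(c,P):
    m,f=K(c); p=np.array(m["orientation"]).T@(np.array(P)-m["origin"]); q=np.array([p[0],-p[1]])/-p[2]; q=q*(1+m["k1"]*(q@q)); return q*f+[m["cx"],m["cy"]]
def snap(c,n):
    im=vision.get_image(c); cv2.imwrite(f"pics/{n}.png",im[:,:,::-1]); return im
E
python3 - <<'E'
from h import *
a=snap("top","t0");b=snap("side","s0")
print(r.observe(), r.pinch_z)
for c in("top","side"): print(vision.camera_model(c))
E
```

```text
{'time': 0.1, 'qpos': array([6.72170821e+01, 2.78923205e+00, 5.59997755e+00, 9.29347125e+01,
       3.58270078e-04, 8.26770752e+01]), 'dq': array([ 0.01500396, -0.16493556,  0.272421  ,  0.05377172,  0.13585842,
        0.03503675]), 'effort': array([ 3.12251432e-03, -3.39852512e+01,  3.20935750e+01,  1.58473605e-02,
       -3.69423481e-05,  4.77863168e-06]), 'tcp_pos': array([0.13971028, 0.50540165, 0.19302367]), 'ee_rot': array([[-9.63816697e-01,  2.66564557e-01, -8.43611166e-04],
       [ 2.66565742e-01,  9.63814679e-01, -1.99240016e-03],
       [ 2.81981559e-04, -2.14518638e-03, -9.99997659e-01]]), 'contact_force': array([0.04053027, 0.65205603, 0.1430407 ]), 'wrist_torque': array([ 0.01312479, -0.01494337, -0.03944832]), 'opening': 0.08532950599013153} 0.0187
{'vfov': 53.84996066117451, 'cx': 248.47518853966503, 'cy': 193.310512163751, 'k1': 0.024689590492218257, 'origin': array([-0.1372133 , -0.2580291 ,  0.94530372]), 'orientation': array([[ 0.37710169,  0.72262454, -0.57931692],
       [-0.92616153,  0.29126689, -0.23955882],
       [-0.00437524,  0.62687907,  0.77910428]])}
{'vfov': 49.28253221626752, 'cx': 265.603099925411, 'cy': 187.03143342588243, 'k1': -0.017130833297844927, 'origin': array([0.90056923, 0.8085092 , 0.85135941]), 'orientation': array([[-0.89220773, -0.29650123,  0.34066463],
       [ 0.4515909 , -0.57640475,  0.68104568],
       [-0.00557017,  0.76147527,  0.64817003]])}
```

View pics/t0.png

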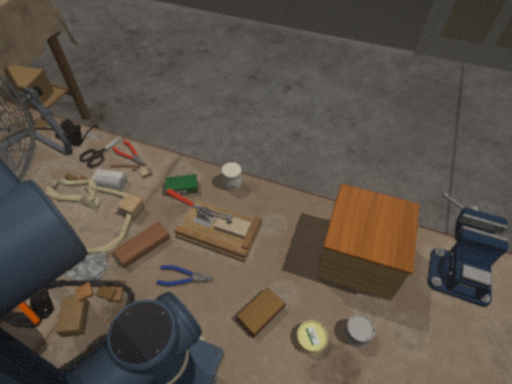

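View pics/s0.png

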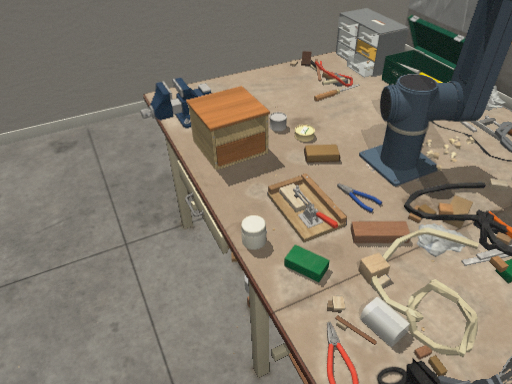

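The top view shows the green case at about (181,185), with the cabinet's orange top at (370,230). In the side view the case is at (307,263) and the cabinet at (230,125), its brown drawer front facing lower right. Next I measure both.

Run:
```python
from h import *
for c in("top","side"):
    im=cv2.imread(f"pics/{'t0' if c=='top' else 's0'}.png"); hsv=cv2.cvtColor(im,cv2.COLOR_BGR2HSV)
    for n,lo,hi,z in(("top board",(6,140,110),(16,255,255),.167),("green",(55,120,30),(85,255,255),.032)):
        m=cv2.inRange(hsv,lo,hi)
        if n=="green": 
            m[:, :100]=0; m[:150]=0; m[:,380:]=0
        m=cv2.morphologyEx(m,cv2.MORPH_OPEN,np.ones((3,3)))
        cs=max(cv2.findContours(m,0,2)[0],key=cv2.contourArea)
        ap=cv2.approxPolyDP(cs,.04*cv2.arcLength(cs,True),True)[:,0]
        print(c,n,cv2.contourArea(cs))
        for p in ap: print("  ",p,onz(c,*p,z)[:2].round(4))
        # rectify to plane & minAreaRect
        W=np.array([onz(c,*p[0],z)[:2] for p in cs],np.float32)
        print("  rect",cv2.minAreaRect(W*1000))
s=cv2.imread("pics/s0.png"); t=cv2.imread("pics/t0.png")
a=cv2.resize(s[75:175,175:295],None,fx=5,fy=5,interpolation=2)
b=cv2.resize(s[235:290,270:345],None,fx=5,fy=5,interpolation=2)
o=np.zeros((500,600+0,3),np.uint8);o=a
cv2.imwrite("pics/c0.png",o)
```

```text
top top board 5639.5
   [341 185] [ 0.5608 -0.2381]
   [324 246] [ 0.36   -0.2452]
   [412 271] [ 0.3712 -0.445 ]
   [418 204] [ 0.5715 -0.4353]
  rect ((466.62835693359375, -340.2353820800781), (207.632080078125, 203.62911987304688), 2.4335250854492188)
top green 229.5
   [195 178] [0.5361 0.2056]
   [169 178] [0.505  0.2828]
   [167 183] [0.4842 0.2782]
   [195 187] [0.5026 0.1883]
  rect ((506.68292236328125, 239.87911987304688), (46.08409118652344, 92.5753173828125), 21.959386825561523)
side top board 1922.0
   [267 112] [ 0.3698 -0.2388]
   [242  87] [ 0.3697 -0.4324]
   [187 100] [ 0.5719 -0.4325]
   [209 128] [ 0.5688 -0.2352]
  rect ((469.4693603515625, -335.00970458984375), (208.36322021484375, 208.3363037109375), 2.251225709915161)
side green 870.5
   [294 246] [0.5109 0.1915]
   [285 264] [0.5603 0.2328]
   [319 280] [0.5113 0.3126]
   [328 261] [0.46   0.2735]
  rect ((510.6785888671875, 251.92491149902344), (72.20681762695312, 105.74559783935547), 29.993425369262695)
```

View pics/c0.png

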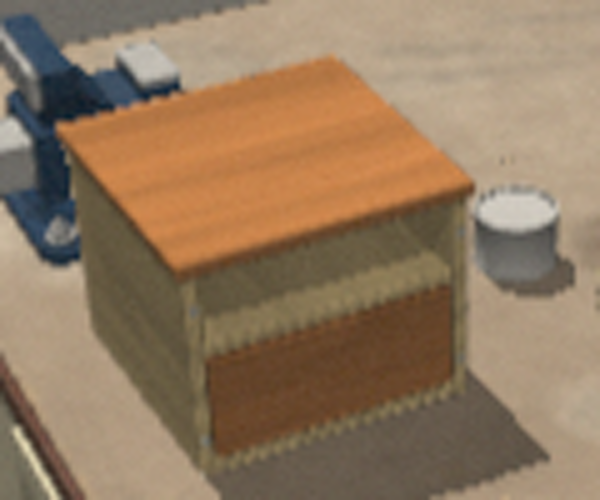

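The crop shows the drawer front (crop px (210,355) to (450,290)) in the cabinet's face towards +y. There is a light shelf strip above it, and the tin stands beside the cabinet. I check the shelf geometry and obstacle positions, then test how the moves behave at the reach limit.

Run:
```python
from h import *
C=np.array([.465,-.243]);t=np.radians(2.2);n=np.array([-np.sin(t),np.cos(t)]);l=np.array([np.cos(t),np.sin(t)])
def cp(a,d,z): return ((proj("side",[*(C+l*a-n*d),z])-[175,75])*5+2).round(0)
for a in(.088,-.088):
  for d,z in((0,.013),(0,.089),(0,.092),(0,.102),(.03,.102),(.1,.102),(0,.155),(-.004,.155),(-.004,.167)): print(a,d,z,cp(a,d,z))
for nm,c,u,v,z in(("offcut","top",260,312,.03),("offc s","side",322,153,.03),("yellow","top",312,336,.02),("tin","top",360,328,.04),("tray","top",218,232,.02),("tray corner s","side",268,185,.02),("tray cs2","side",316,177,.02),("jar","side",254,222,.06),("greycab","side",375,70,0),("toolbox","side",420,85,0),("toolb top","side",440,20,.1),("vise","side",180,120,0),("pliers","top",186,275,0)):
  print(nm,onz(c,u,v,z)[:2].round(3))
# green two-view: top-face centre
print(onz("side",306,262.7,.032).round(3))
im=cv2.imread("pics/s0.png");hsv=cv2.cvtColor(im,cv2.COLOR_BGR2HSV)
m=cv2.inRange(hsv,(55,120,30),(85,255,255))[240:285,280:332]; V=hsv[240:285,280:332,2]
for i in range(0,45,3): print(" ".join(f"{V[i,j]:3d}" if m[i,j] else "  ." for j in range(0,52,3)))
```

```text
0.088 0 0.013 [214. 457.]
0.088 0 0.089 [204. 362.]
0.088 0 0.092 [204. 358.]
0.088 0 0.102 [203. 345.]
0.088 0.03 0.102 [184. 322.]
0.088 0.1 0.102 [142. 271.]
0.088 0 0.155 [195. 274.]
0.088 -0.004 0.155 [198. 277.]
0.088 -0.004 0.167 [196. 260.]
-0.088 0 0.013 [448. 381.]
-0.088 0 0.089 [447. 287.]
-0.088 0 0.092 [447. 283.]
-0.088 0 0.102 [447. 271.]
-0.088 0.03 0.102 [426. 250.]
-0.088 0.1 0.102 [378. 203.]
-0.088 0 0.155 [447. 201.]
-0.088 -0.004 0.155 [450. 203.]
-0.088 -0.004 0.167 [449. 187.]
offcut [ 0.205 -0.145]
offc s [ 0.222 -0.125]
yellow [ 0.201 -0.281]
tin [ 0.255 -0.38 ]
tray [0.384 0.054]
tray corner s [ 0.453 -0.07 ]
tray cs2 [ 0.3   -0.036]
jar [0.577 0.091]
greycab [-0.383 -0.605]
toolbox [-0.464 -0.393]
toolb top [-0.915 -0.767]
vise [ 0.567 -0.596]
pliers [0.237 0.083]
[0.512 0.253 0.032]
  .   .   .   .   .   .   .   .   .   .   .   .   .   .   .   .   .   .
  .   .   .   .   .   .   .   .   .   .   .   .   .   .   .   .   .   .
  .   .   .   .   . 123 125   .   .   .   .   .   .   .   .   .   .   .
  .   .   .   . 127 122 123 122 125   .   .   .   .   .   .   .   .   .
  .   .   .   . 126 125 126 124 127 121 129   .   .   .   .   .   .   .
  .   .   . 131 130 131 130 124 129 128 126 121 119   .   .   .   .   .
  .   . 123 134 131 130 127 127 127 124 126 125 124 125 123   .   .   .
  .   .  62  66 112 134 129 125 122 124 127 125 125 118 122 119 105   .
  .   .  58  60  61  65 106 130 124 124 126 127 125 117 118 119  53   .
  .   .   .  58  60  55  65  66 106 123 126 121 119 120 120  67   .   .
  .   .   .   .   .  63  60  64  67  66 100 123 124 125 106  56   .   .
  .   .   .   .   .   .   .   .  64  63  67  69  92 122  56   .   .   .
  .   .   .   .   .   .   .   .   .  66  61  64  65  66   .   .   .   .
  .   .   .   .   .   .   .   .   .   .   .   .  64  60   .   .   .   .
  .   .   .   .   .   .   .   .   .   .   .   .   .   .   .   .   .   .
```

>>> apply_moves(commands=[0,0,-30,0,0,0,-40,-20,0,0,0,-40,0,0,0,0,-40,0,0,0,0,-40,0,0,0,0,-40,0,0,0,0,-40,0,0,0,0,-40,0,0,0,0,-40,0,0,0,0,-40,0,0,0])

```text
time: 0.93
tcp_pos: [0.0436, 0.1598, 0.2421]
ee_rot: [[-0.964, 0.264, 0.0], [0.264, 0.964, -0.001], [-0.0, -0.001, -1.0]]
contact_force: [1.4, -0.6, 1.8]
opening: 0.0852
```

>>> apply_moves(commands=[0,0,-40,0,0,0,0,-40,0,0,0,0,-40,0,0,0,0,-40,0,0,0,0,-40,0,0,0,0,-40,0,0,0,0,-40,0,0])

```text
time: 1.52
tcp_pos: [0.0546, 0.1931, 0.4725]
ee_rot: [[-0.963, 0.267, 0.038], [0.268, 0.963, 0.038], [-0.026, 0.047, -0.999]]
contact_force: [0.6, -0.4, -0.2]
opening: 0.0855
```

```bash
python3 -c "
from h import *
o=r.observe();print(o['qpos'],o['tcp_pos'],o['ee_rot'])"
```

```text
[ 55.80258191 -27.3019744   17.13617006 131.41750579  -0.5772501
  71.3212804 ] [0.05464942 0.19313275 0.47254688] [[-0.96297066  0.26692208  0.03794877]
 [ 0.26830983  0.96258604  0.03792022]
 [-0.02640722  0.04669809 -0.99855994]]
```

>>> apply_moves(commands=[0,0,0,0,0,0,0,40,0,0,0,0,40,0,0,0,20,0,0,0])

```text
time: 1.85
tcp_pos: [0.0579, 0.2067, 0.3763]
ee_rot: [[-0.963, 0.267, 0.019], [0.267, 0.964, 0.008], [-0.016, 0.012, -1.0]]
contact_force: [2.7, 2.6, -3.3]
opening: 0.0852
```

```bash
python3 -c "
from h import *
o=r.observe();print(o['qpos'],o['tcp_pos'],o['ee_rot'])"
```

```text
[ 57.35339216 -33.22198168  -0.21411583 122.05686106  -0.68420524
  72.84281575] [0.05794273 0.20665128 0.37627731] [[-0.96349832  0.26703874  0.01900771]
 [ 0.26721741  0.96360683  0.00753241]
 [-0.01630451  0.01233666 -0.99979096]]
```

>>> apply_moves(commands=[0,0,0,0,0,0,0,0,0,0,0,0,0,0,0])

```text
time: 2.1
tcp_pos: [0.0619, 0.2136, 0.3927]
ee_rot: [[-0.963, 0.265, 0.036], [0.267, 0.963, 0.036], [-0.026, 0.044, -0.999]]
contact_force: [0.3, 0.5, 0.2]
opening: 0.085
```

```bash
python3 -c "
from h import *
o=r.observe();print(o['qpos'],o['tcp_pos'],o['ee_rot'])"
```

```text
[ 57.39981056 -32.69588393   2.2902235  122.14220823  -0.65469551
  72.82409664] [0.06194815 0.21355997 0.39271264] [[-0.96344244  0.26543723  0.03635565]
 [ 0.26669384  0.96312213  0.03563927]
 [-0.02555494  0.04403221 -0.99870321]]
```

```bash
cat >> h.py <<'E'
def delta(target,yaw=None):
    o=r.observe(); R=o["ee_rot"]; d=R.T@(np.array(target)-o["tcp_pos"])*1000
    y=np.degrees(np.arctan2(R[1,1],R[0,1])); print("tcp",o["tcp_pos"].round(4),"yaw",y.round(1),"z",R[:,2].round(3),"F",np.round(o["contact_force"],1),"open",round(o["opening"],4),"q",o["qpos"].round(0))
    if yaw is not None:
        a=y-yaw; Rz=lambda t:np.array([[np.cos(t),-np.sin(t),0],[np.sin(t),np.cos(t),0],[0,0,1]])
        print("roll",round(a,1),"then tool d",(Rz(np.radians(a)).T@d).round(1))
    print("tool d (no roll)",d.round(1))
E
python3 - <<'E'
from h import *
im=cv2.imread("pics/s0.png");hsv=cv2.cvtColor(im,cv2.COLOR_BGR2HSV)
m=cv2.inRange(hsv,(55,120,95),(85,255,255));m[:235]=0;m[290:]=0;m[:,:275]=0;m[:,340:]=0
cs=max(cv2.findContours(m,0,2)[0],key=cv2.contourArea)
W=np.array([onz("side",*p[0],.032)[:2]*1000 for p in cs],np.float32); rc=cv2.minAreaRect(W); print(rc, cv2.boxPoints(rc).round(0).tolist())
t=np.radians(31);c=np.array(rc[0])/1000
g=c+.022*np.array([-np.sin(t),np.cos(t)]); print(g)
delta([*g,.15],31)
E
```

```text
((504.5484313964844, 243.54823303222656), (53.392120361328125, 96.96261596679688), 30.696414947509766) [[457.0, 272.0], [506.0, 188.0], [552.0, 215.0], [503.0, 299.0]]
[0.49321759 0.26240591]
tcp [0.0619 0.2136 0.3927] yaw 74.6 z [ 0.036  0.036 -0.999] F [0.3 0.5 0.2] open 0.085 q [ 57. -33.   2. 122.  -1.  73.]
roll 43.6 then tool d [-183.   382.5  259.8]
tool d (no roll) [-396.3  150.8  259.8]
```

>>> apply_moves(commands=[0,0,25,6.2,0,0,0,25,6.2,0,0,0,25,6.2,0,0,0,20,6.2,0,0,0,20,6.2,0,0,0,20,6.2,0,0,0,20,6.4,0,-15,32,9,0,0,-15,32,9,0,0,-15,32,9,0,0,-15,32,9,0,0,-15,32,9,0,0,-15,32,9,0,0,-15,32,9,0,0,-15,32,9,0,0,-15,32,9,0,0,-16,32,9,0,0,-16,31,9,0,0,-16,31,6,0,0])

```text
time: 3.68
tcp_pos: [0.4969, 0.2626, 0.1507]
ee_rot: [[-0.514, 0.857, 0.04], [0.858, 0.513, 0.036], [0.011, 0.052, -0.999]]
contact_force: [0.1, 0.1, 1.0]
opening: 0.0854
```

>>> apply_moves(commands=[0,0,0,0,0])

```text
time: 3.77
tcp_pos: [0.4999, 0.2619, 0.1468]
ee_rot: [[-0.512, 0.858, 0.038], [0.859, 0.511, 0.034], [0.01, 0.05, -0.999]]
contact_force: [-0.3, -0.1, -1.2]
opening: 0.0853
```

```bash
python3 -c "
from h import *
delta([.4932,.2624,.006],31)"
```

```text
tcp [0.4999 0.2619 0.1468] yaw 30.7 z [ 0.038  0.034 -0.999] F [-0.3 -0.1 -1.2] open 0.0853 q [20.  5.  2. 85.  1. 79.]
roll -0.3 then tool d [  2.6 -12.5 140.3]
tool d (no roll) [  2.5 -12.5 140.3]
```

>>> apply_moves(commands=[1,-4,35,0,0,1,-4,35,0,0,0,-4,35,0,0,0,0,20,0,0,0,0,11,0,0,0,0,0,0,1,0,0,0,0,1,0,0,0,0,1,0,0,0,0,1,0,0,0,0,1,0,0,0,0,1])

```text
time: 4.68
tcp_pos: [0.4874, 0.263, 0.0135]
ee_rot: [[-0.514, 0.857, 0.038], [0.857, 0.513, 0.036], [0.011, 0.051, -0.999]]
contact_force: [-0.1, 0.1, 0.1]
opening: 0.0122
```

```bash
python3 -c "
from h import *
delta([.4932,.2624,.006],31)"
```

```text
tcp [0.4874 0.263  0.0135] yaw 30.9 z [ 0.038  0.036 -0.999] F [-0.1  0.1  0.1] open 0.0122 q [ 21.   6. -12.  70.   1.  80.]
roll -0.1 then tool d [-3.6  4.3  7.7]
tool d (no roll) [-3.6  4.3  7.7]
```

```bash
python3 -c "
from h import *
a=snap('side','s1');b=snap('top','t1')
A=cv2.resize(a[200:310,230:400],(680,440));cv2.imwrite('pics/c1.png',A[:,:,::-1])"
```

```text
(no output)
```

View pics/c1.png

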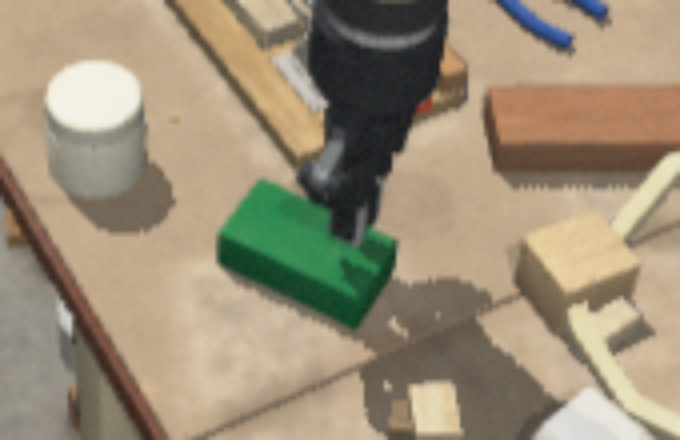

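```bash
python3 -c "
from h import *
o=r.observe();P=o['tcp_pos']
for c,x0,y0 in(('side',230,200),('top',0,0)):
  print(c,proj(c,P),(proj(c,P)-[x0,y0])*4, [((proj(c,[P[0],P[1],z])-[x0,y0])*4).round() for z in(.03,.05)])
a=cv2.imread('pics/s1.png');hsv=cv2.cvtColor(a,cv2.COLOR_BGR2HSV)
m=cv2.inRange(hsv,(55,120,30),(85,255,255));m[:235]=0;m[290:]=0;m[:,:275]=0;m[:,340:]=0
print(cv2.boundingRect(m))
m=cv2.imread('pics/t1.png')[150:230,130:250];cv2.imwrite('pics/c2.png',cv2.resize(m,None,fx=5,fy=5,interpolation=2))
a=cv2.imread('pics/s0.png');hsv=cv2.cvtColor(a,cv2.COLOR_BGR2HSV)
m=cv2.inRange(hsv,(55,120,30),(85,255,255));m[:235]=0;m[290:]=0;m[:,:275]=0;m[:,340:]=0
print(cv2.boundingRect(m))
"
```

```text
side [316.05920546 266.75393324] [344.23682182 267.01573297] [array([346., 249.]), array([349., 228.])]
top [172.66742452 187.71312612] [690.66969807 750.8525045 ] [array([687., 737.]), array([683., 720.])]
(285, 245, 44, 37)
(285, 246, 44, 36)
```

View pics/c2.png

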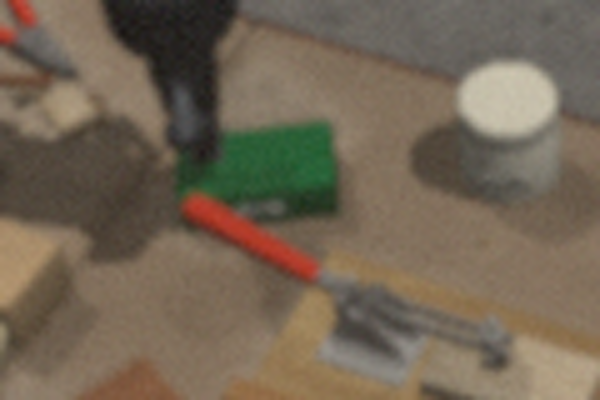

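The top crop shows the tips over the case's left end (crop (190,155)), standing on top of it rather than beside it. The tips appear to sit about 2 cm above the reported TCP. I lift, reopen and lower until I feel the bench.

>>> apply_moves(commands=[0,0,-30,0,1,0,0,-30,0,0,0,5,0,0,0,0,0,0,0,0,0,0,0,0,0,0,0,0,0,0,0,0,0,0,0,0,0,0,0,0])

```text
time: 5.45
tcp_pos: [0.4873, 0.2626, 0.0706]
ee_rot: [[-0.514, 0.857, 0.033], [0.857, 0.513, 0.034], [0.012, 0.045, -0.999]]
contact_force: [-0.2, -0.7, -0.6]
opening: 0.0835
```

>>> apply_moves(commands=[0,0,30,0,0,0,0,20,0,0,0,0,10,0,0,0,0,5,0,0,0,0,0,0,0,0,0,0,0,0])

```text
time: 5.95
tcp_pos: [0.4908, 0.2653, 0.0075]
ee_rot: [[-0.514, 0.857, 0.035], [0.857, 0.513, 0.035], [0.011, 0.048, -0.999]]
contact_force: [0.5, -0.1, 0.7]
opening: 0.0853
```

```bash
python3 -c "
from h import *
delta([.4932,.2624,.006],31)
a=snap('side','s2');A=cv2.resize(a[200:310,230:400],(680,440));cv2.imwrite('pics/c3.png',A[:,:,::-1])
P=r.observe()['tcp_pos'];print((proj('side',P)-[230,200])*4)"
```

```text
tcp [0.4908 0.2653 0.0075] yaw 30.9 z [ 0.035  0.035 -0.999] F [ 0.5 -0.1  0.7] open 0.0853 q [ 21.   7. -11.  69.   1.  80.]
roll -0.1 then tool d [-3.8  0.5  1.5]
tool d (no roll) [-3.8  0.5  1.5]
[340.09332526 277.33382513]
```

View pics/c3.png

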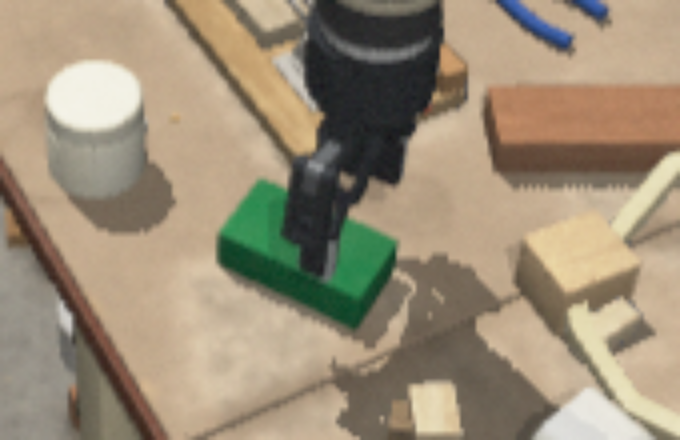

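The near finger tip shows at crop (320,275), level with the case's top edge while the TCP reads 7 mm. I lower it further and watch the force.

>>> apply_moves(commands=[0,0,5,0,0,0,0,5,0,0,0,0,2,0,0,0,0,0,0,0])

```text
time: 6.33
tcp_pos: [0.4929, 0.2666, -0.0041]
ee_rot: [[-0.514, 0.857, 0.039], [0.857, 0.513, 0.036], [0.011, 0.052, -0.999]]
contact_force: [3.9, 2.2, 1.2]
opening: 0.0855
```

```bash
python3 -c "
from h import *
delta([.4932,.2624,.006],31)
P=r.observe();o=P['tcp_pos'];y=P['ee_rot'][:,1]
for z in(0,.01,.02,.03,.04): print(z,(proj('side',[*(o[:2]+.05*y[:2]),z])-[230,200])*4)"
```

```text
tcp [ 0.4929  0.2666 -0.0041] yaw 30.9 z [ 0.039  0.036 -0.999] F [3.9 2.2 1.2] open 0.0855 q [ 21.   7. -12.  68.   1.  80.]
roll -0.1 then tool d [ -3.6  -1.4 -10.2]
tool d (no roll) [ -3.6  -1.4 -10.2]
0 [300.36927563 342.80871356]
0.01 [301.28788309 332.86111457]
0.02 [302.2181109  322.78503508]
0.03 [303.16017739 312.57800894]
0.04 [304.11430629 302.23750755]
```

```bash
python3 -c "
from h import *
o=np.array([.4908,.2653]);t=np.radians(30.9);y=np.array([np.cos(t),np.sin(t)]);x=np.array([-y[1],y[0]])
for z in(0.007,.02,.03,.04,.05):
  d=onz('side',230+318/4,200+277/4,z)[:2]-o; print(z,'tool x,y mm',(d@x*1000).round(1),(d@y*1000).round(1))
d=onz('side',230+348/4,200+244/4,.035)[:2]-[.4874,.263]; print('shut',d@x*1000,d@y*1000)
a=snap('top','t3');b=snap('side','s3')
A=np.hstack([cv2.resize(a[160:220,135:215],(400,300),interpolation=2),cv2.resize(b[230:290,270:350],(400,300),interpolation=2)]);cv2.imwrite('pics/c4.png',A[:,:,::-1])
"
```

```text
0.007 tool x,y mm -12.3 6.8
0.02 tool x,y mm -8.1 16.4
0.03 tool x,y mm -5.0 23.8
0.04 tool x,y mm -1.8 31.2
0.05 tool x,y mm 1.4 38.6
shut 0.6713868582053515 -1.1963783095494944
```

View pics/c4.png

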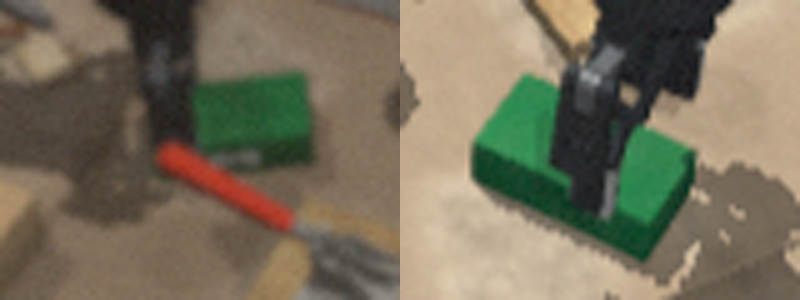

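c4 shows the near finger alongside the case's near long face (right crop, tip at about (600,215)). The red tool handle's end lies right at the far finger (left crop (165,155)), which explains the side force. I triangulate the handle and the tip.

```bash
python3 -c "
from h import *
def tri(a,b):
  o1,d1=ray('top',*a);o2,d2=ray('side',*b);d1/=np.linalg.norm(d1);d2/=np.linalg.norm(d2)
  s=np.linalg.lstsq(np.c_[d1,-d2],o2-o1,rcond=None)[0];p=o1+s[0]*d1;q=o2+s[1]*d2;return ((p+q)/2).round(4),np.linalg.norm(p-q).round(4)
hs=[]
for n in('t0','s0'):
  h=cv2.cvtColor(cv2.imread(f'pics/{n}.png'),cv2.COLOR_BGR2HSV);m=cv2.inRange(h,(0,170,120),(6,255,255))|cv2.inRange(h,(174,170,120),(180,255,255))
  k,l,s,c=cv2.connectedComponentsWithStats(m)
  for i in range(1,k):
    if s[i,4]>15: 
      ys,xs=np.where(l==i);print(n,s[i], 'left',xs.min(),ys[xs==xs.min()].mean(),'right',xs.max(),ys[xs==xs.max()].mean())
print('shut tip',tri((168.5,182),(317,261)))
print('case far-end corner', tri((195,178),(294,246)))
"
```

```text
t0 [125 142  11  12  27] left 125 142.0 right 135 152.5
t0 [114 148  18  10  36] left 114 148.5 right 131 157.0
t0 [167 190  26  16 106] left 167 191.5 right 192 203.5
s0 [315  62   9   9  19] left 315 62.0 right 323 70.0
s0 [325  71  18  12  34] left 325 71.0 right 342 82.0
s0 [317 213  21  14 104] left 317 214.0 right 337 225.0
s0 [336 343  22  41 201] left 336 346.0 right 357 381.0
s0 [327 344   8  40 195] left 327 367.0 right 334 382.0
shut tip (array([0.4865, 0.269 , 0.0403]), np.float64(0.0066))
case far-end corner (array([0.521 , 0.2   , 0.0478]), np.float64(0.0083))
```

```bash
python3 -c "
from h import *
def tri(a,b):
  o1,d1=ray('top',*a);o2,d2=ray('side',*b);d1/=np.linalg.norm(d1);d2/=np.linalg.norm(d2)
  s=np.linalg.lstsq(np.c_[d1,-d2],o2-o1,rcond=None)[0];p=o1+s[0]*d1;q=o2+s[1]*d2;return ((p+q)/2).round(4),np.linalg.norm(p-q).round(4)
print('handle end',tri((167.5,191.5),(336.5,224.5)),'other',tri((191.5,203.5),(317.5,214)))
print('pinecube',onz('side',374,258,.04),'sand',onz('side',380,230,.03), 'edge', onz('side',262,300,0))
for n in ('s0','s3'):
  h=cv2.cvtColor(cv2.imread(f'pics/{n}.png'),cv2.COLOR_BGR2HSV);m=cv2.inRange(h,(0,170,120),(6,255,255));ys,xs=np.where(m[205:235,305:345]);print(n,xs.max()+305,len(xs))
c=np.array([.5045,.2435]);t=np.radians(30.9);y=np.array([np.cos(t),np.sin(t)]);x=np.array([-y[1],y[0]])
for a in((.4525,.2),(.47,.18)): print((np.array(a)-c)@x,(np.array(a)-c)@y)
"
```

```text
handle end (array([0.4116, 0.2246, 0.0956]), np.float64(0.0039)) other (array([0.4166, 0.1504, 0.07  ]), np.float64(0.0003))
pinecube [0.35710522 0.32309921 0.04      ] sand [0.27507133 0.2464217  0.03      ] edge [0.64846985 0.28090648 0.        ]
s0 337 104Traceback (most recent call last):
  File "<string>", line 9, in <module>
    h=cv2.cvtColor(cv2.imread(f'pics/{n}.png'),cv2.COLOR_BGR2HSV);m=cv2.inRange(h,(0,170,120),(6,255,255));ys,xs=np.where(m[205:235,305:345]);print(n,xs.max()+305,len(xs))
                                                                                                                                                      ~~~~~~^^
    return umr_maximum(a, axis, None, out, keepdims, initial, where)
ValueError: zero-size array to reduction operation maximum which has no identity
```

>>> apply_moves(commands=[0,0,-12,0,0,0,6,0,0,0,0,0,0,0,0,0,0,0,0,0])

```text
time: 6.77
tcp_pos: [0.4951, 0.268, 0.0067]
ee_rot: [[-0.514, 0.857, 0.033], [0.857, 0.513, 0.034], [0.012, 0.046, -0.999]]
contact_force: [0.2, -0.6, 0.4]
opening: 0.0854
```

>>> apply_moves(commands=[0,0,6,0,0,0,0,6,0,0,0,0,4,0,0,0,0,0,0,0,0,0,0,0,0])

```text
time: 7.18
tcp_pos: [0.4955, 0.2686, -0.0096]
ee_rot: [[-0.514, 0.857, 0.033], [0.857, 0.513, 0.034], [0.012, 0.046, -0.999]]
contact_force: [0.2, -0.5, -0.5]
opening: 0.0853
```

>>> apply_moves(commands=[0,0,4,0,0,0,0,4,0,0,0,0,0,0,0,0,0,0,0,0.35,0,0,0,0,0.35,0,0,0,0,0.35,0,0,0,0,0.35])

```text
time: 7.77
tcp_pos: [0.4959, 0.2689, -0.0163]
ee_rot: [[-0.514, 0.857, 0.034], [0.858, 0.513, 0.034], [0.012, 0.046, -0.999]]
contact_force: [-2.5, -1.7, 3.2]
opening: 0.0555
```

>>> apply_moves(commands=[0,0,0,0,0.5,0,0,0,0,0.5,0,0,0,0,0.5,0,0,0,0,0.5])

```text
time: 8.1
tcp_pos: [0.4968, 0.2693, -0.0155]
ee_rot: [[-0.514, 0.857, 0.036], [0.858, 0.513, 0.035], [0.011, 0.049, -0.999]]
contact_force: [-2.5, -1.7, 5.8]
opening: 0.053
```

>>> apply_moves(commands=[0,0,0,0,1,0,0,0,0,1,0,0,-10,0,1,0,0,-20,0,1,0,0,-30,0,1,0,0,-30,0,1,0,0,0,0,1,0,0,0,0,1])

```text
time: 8.77
tcp_pos: [0.4962, 0.2671, 0.0763]
ee_rot: [[-0.514, 0.856, 0.042], [0.857, 0.513, 0.037], [0.01, 0.055, -0.998]]
contact_force: [-0.2, -0.2, -2.0]
opening: 0.0527
```

```bash
python3 -c "
from h import *
delta([.4932,.2624,.006],31)
a=snap('side','s4');b=snap('top','t4')
A=np.hstack([cv2.resize(b[140:230,130:250],(400,300),interpolation=2),cv2.resize(a[190:280,250:370],(400,300),interpolation=2)]);cv2.imwrite('pics/c5.png',A[:,:,::-1])"
```

```text
tcp [0.4962 0.2671 0.0763] yaw 30.9 z [ 0.042  0.037 -0.998] F [-0.2 -0.2 -2. ] open 0.0527 q [21.  5. -5. 77.  1. 80.]
roll -0.1 then tool d [-3.2 -8.9 69.9]
tool d (no roll) [-3.3 -8.9 69.9]
```

View pics/c5.png

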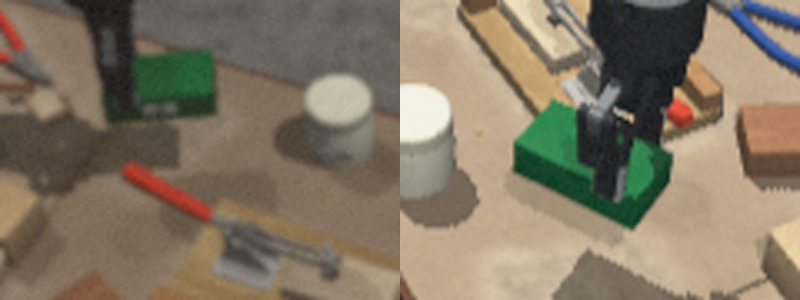

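c5 shows the case held level and clear of the bench, with the reading down by its 2 N weight. I raise it, roll it and carry it in front of the drawer.

>>> apply_moves(commands=[0,0,-30,0,1,0,0,-30,7.1,1,0,0,-10,7.1,1,0,0,0,7.1,1,0,0,0,7.4,1,0,0,0,0,1])

```text
time: 9.37
tcp_pos: [0.49, 0.2633, 0.1411]
ee_rot: [[-0.042, 0.999, 0.032], [0.999, 0.041, 0.033], [0.032, 0.033, -0.999]]
contact_force: [-1.6, -0.0, -3.0]
opening: 0.0525
```

```bash
python3 -c "
from h import *
delta([.4605,-.120,.14],2.2)"
```

```text
tcp [0.49   0.2633 0.1411] yaw 2.3 z [ 0.032  0.033 -0.999] F [-1.6 -0.  -3. ] open 0.0525 q [ 21.   4.   1.  85.   1. 108.]
roll 0.1 then tool d [-381.7  -44.2  -12.7]
tool d (no roll) [-381.6  -45.1  -12.7]
```

>>> apply_moves(commands=[-38,-4.5,-1,0,1,-38,-4.5,-1,0,1,-38,-4.5,-1,0,1,-38,-4.5,-1,0,1,-38,-4.5,-1,0,1,-38,-4.5,-1,0,1,-38,-4.5,-1,0,1,-38,-4.5,-1,0,1,-38,-4.5,-1,0,1,-38,-4.5,-1,0,1,0,0,0,0,1,0,0,0,0,1])

```text
time: 10.37
tcp_pos: [0.4611, -0.1195, 0.1369]
ee_rot: [[-0.042, 0.999, 0.032], [0.999, 0.041, 0.036], [0.035, 0.034, -0.999]]
contact_force: [-0.0, 0.5, -3.4]
opening: 0.0525
```

```bash
python3 -c "
from h import *
delta([.4605,-.127,.025],2.2)"
```

```text
tcp [ 0.4611 -0.1195  0.1369] yaw 2.3 z [ 0.032  0.036 -0.999] F [-0.   0.5 -3.4] open 0.0525 q [-25.  -6. -10.  86.   3.  63.]
roll 0.1 then tool d [-11.4  -4.6 111.5]
tool d (no roll) [-11.3  -4.6 111.5]
```

Lower it, then advance to just short of the panel.

>>> apply_moves(commands=[-3,-1,35,0,1,-3,-1,35,0,1,-3,-1,30,0,1,-2,-1,12,0,1,-12,0,0,0,1,-12,0,0,0,1,0,0,0,0,1])

```text
time: 10.95
tcp_pos: [0.4661, -0.1523, 0.028]
ee_rot: [[-0.043, 0.998, 0.039], [0.999, 0.042, 0.031], [0.029, 0.041, -0.999]]
contact_force: [0.6, -0.3, -1.4]
opening: 0.0531
```

>>> apply_moves(commands=[-5,0,0,0,1,-4,0,0,0,1,-3,0,0,0,1,-3,0,0,0,1])

```text
time: 11.28
tcp_pos: [0.466, -0.1623, 0.0268]
ee_rot: [[-0.046, 0.998, 0.039], [0.998, 0.045, 0.04], [0.038, 0.041, -0.998]]
contact_force: [0.2, 7.3, 0.1]
opening: 0.0528
```

>>> apply_moves(commands=[-3,0,0,0,1,-3,0,0,0,1,0,0,0,0,1])

```text
time: 11.53
tcp_pos: [0.4663, -0.1684, 0.0266]
ee_rot: [[-0.046, 0.998, 0.039], [0.998, 0.045, 0.039], [0.037, 0.04, -0.998]]
contact_force: [0.6, 6.9, 0.7]
opening: 0.0529
```

>>> apply_moves(commands=[-3,0,0,0,1,0,0,0,0,1])

```text
time: 11.7
tcp_pos: [0.4664, -0.1711, 0.0265]
ee_rot: [[-0.047, 0.998, 0.039], [0.998, 0.045, 0.039], [0.037, 0.04, -0.998]]
contact_force: [-0.3, 7.0, 0.8]
opening: 0.0529
```

>>> apply_moves(commands=[-2,0,0,0,1,0,0,0,0,1])

```text
time: 11.87
tcp_pos: [0.4663, -0.1715, 0.0264]
ee_rot: [[-0.047, 0.998, 0.038], [0.998, 0.046, 0.042], [0.041, 0.04, -0.998]]
contact_force: [1.1, 9.5, 1.9]
opening: 0.053
```

>>> apply_moves(commands=[-3,0,0,0,1,0,0,0,0,1])

```text
time: 12.03
tcp_pos: [0.466, -0.1714, 0.0261]
ee_rot: [[-0.049, 0.998, 0.038], [0.998, 0.047, 0.049], [0.047, 0.04, -0.998]]
contact_force: [0.5, 16.4, 4.8]
opening: 0.0528
```

>>> apply_moves(commands=[35,0,0,0,1,40,0,0,0,1,35,0,0,0,1,0,0,-25,0,1,0,0,-35,0,1,0,0,-35,0,1,0,0,0,0,1])

```text
time: 12.62
tcp_pos: [0.4622, -0.0734, 0.1325]
ee_rot: [[-0.045, 0.998, 0.05], [0.999, 0.044, 0.029], [0.027, 0.051, -0.998]]
contact_force: [1.4, -0.4, -0.4]
opening: 0.0531
```

```bash
python3 -c "
from h import *
delta([.49,.2633,.14],2.3)
b=snap('side','s5')
A=cv2.resize(b[70:220,150:350],(800,600),interpolation=2);cv2.imwrite('pics/c6.png',A[:,:,::-1])"
```

```text
tcp [ 0.4622 -0.0734  0.1325] yaw 2.5 z [ 0.05   0.029 -0.998] F [ 1.4 -0.4 -0.4] open 0.0531 q [-19.  -9. -13.  84.   3.  68.]
roll 0.2 then tool d [335.4  41.6   3.7]
tool d (no roll) [335.2  42.8   3.7]
```

View pics/c6.png

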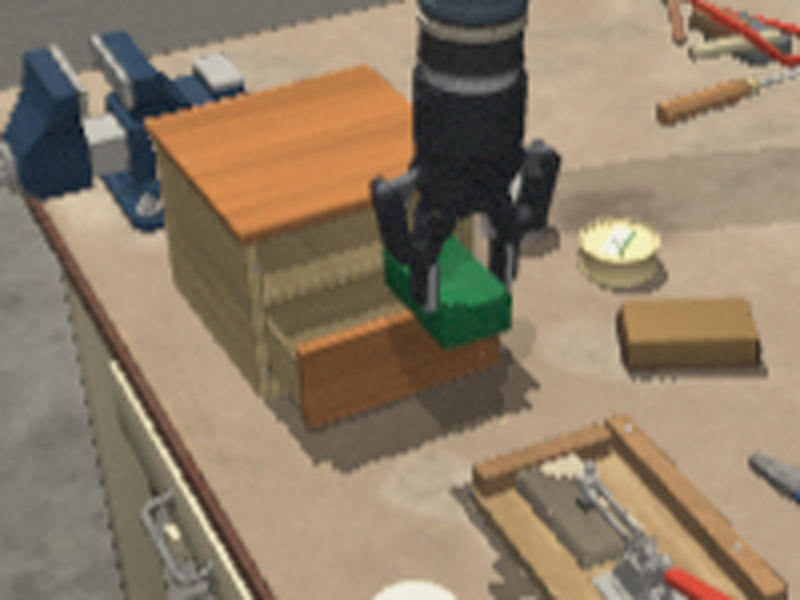

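The drawer stands ajar: its front spans crop (300,380)–(500,350), with the open box behind it. Now I set the case down in the clear space on the left.

>>> apply_moves(commands=[34,7,0,0,1,34,7,0,0,1,34,7,0,0,1,34,7,0,0,1,34,7,0,0,1,34,7,0,0,1,34,7,0,0,1,34,7,0,0,1,34,7,0,0,1,36,8,0,0,1,0,0,25,0,1,0,0,35,0,1,0,0,35,0,1,0,0,25,0,1,0,0,10,0,1,0,0,0,0,1])

```text
time: 14.0
tcp_pos: [0.5137, 0.2756, 0.0026]
ee_rot: [[-0.043, 0.999, 0.027], [0.999, 0.043, 0.031], [0.03, 0.028, -0.999]]
contact_force: [-1.2, 0.4, -2.6]
opening: 0.0527
```

```bash
python3 -c "
from h import *
delta([.52,.27,-.014],2.3)"
```

```text
tcp [0.5137 0.2756 0.0026] yaw 2.4 z [ 0.027  0.031 -0.999] F [-1.2  0.4 -2.6] open 0.0527 q [ 21.  11.  -7.  70.   1. 109.]
roll 0.1 then tool d [-6.4  5.6 16.5]
tool d (no roll) [-6.4  5.5 16.5]
```

>>> apply_moves(commands=[0,0,7,0,1,0,0,5,0,1,0,0,3,0,1,0,0,0,0,1])

```text
time: 14.33
tcp_pos: [0.5189, 0.2781, -0.0064]
ee_rot: [[-0.044, 0.998, 0.037], [0.998, 0.042, 0.035], [0.034, 0.039, -0.999]]
contact_force: [-0.4, 0.0, -1.8]
opening: 0.0528
```

>>> apply_moves(commands=[0,0,2,0,1,0,0,0,0,1])

```text
time: 14.5
tcp_pos: [0.5188, 0.2781, -0.0087]
ee_rot: [[-0.044, 0.998, 0.037], [0.998, 0.043, 0.035], [0.033, 0.038, -0.999]]
contact_force: [0.1, 0.9, -2.5]
opening: 0.0532
```

>>> apply_moves(commands=[0,0,3,0,1,0,0,2,0,1,0,0,0,0,1])

```text
time: 14.75
tcp_pos: [0.5187, 0.2784, -0.0143]
ee_rot: [[-0.044, 0.998, 0.036], [0.998, 0.043, 0.035], [0.033, 0.038, -0.999]]
contact_force: [0.6, 0.3, -0.2]
opening: 0.0528
```

>>> apply_moves(commands=[0,0,2,0,1,0,0,0,0,1])

```text
time: 14.92
tcp_pos: [0.5188, 0.2788, -0.0153]
ee_rot: [[-0.044, 0.998, 0.037], [0.998, 0.043, 0.036], [0.034, 0.038, -0.999]]
contact_force: [-1.1, 1.4, 1.8]
opening: 0.0526
```

The case is down. I release it and move over the ajar panel's top edge with the fingers shut. The jaw knuckles are wide and would foul the cabinet in a pinch, so I'll press lightly on the edge and drag the drawer out.

>>> apply_moves(commands=[0,0,0,0,0,0,0,0,0,0,0,0,0,0,0,0,0,-20,0,0,0,0,-40,0,0.5,0,0,-40,0,1,0,0,-35,0,1,0,0,0,0,1])

```text
time: 15.58
tcp_pos: [0.5189, 0.2753, 0.1285]
ee_rot: [[-0.044, 0.998, 0.05], [0.998, 0.042, 0.04], [0.038, 0.052, -0.998]]
contact_force: [1.6, -0.2, 1.7]
opening: 0.0385
```

```bash
python3 -c "
from h import *
delta([.463,-.185,.12],2.3)
b=cv2.imread('pics/s5.png');h=cv2.cvtColor(b,cv2.COLOR_BGR2HSV)
# panel top outer edge left corner: crop (300,352)/4+(150,70)
for u,v in((150+300/4,70+352/4),(150+400/4,70+322/4)): print(onz('side',u,v,.089).round(4))
for u,v in((150+308/4,70+428/4),(150+497/4,70+362/4)): print(onz('side',u,v,.013).round(4))"
```

```text
tcp [0.5189 0.2753 0.1285] yaw 2.4 z [ 0.05   0.04  -0.998] F [ 1.6 -0.2  1.7] open 0.0385 q [ 21.   7.   3.  82.   1. 108.]
roll 0.1 then tool d [-457.5  -74.6  -12.8]
tool d (no roll) [-457.4  -75.6  -12.8]
[ 0.5485 -0.1718  0.089 ]
[ 0.4636 -0.1724  0.089 ]
[ 0.547  -0.1725  0.013 ]
[ 0.3726 -0.1811  0.013 ]
```

>>> apply_moves(commands=[-38,-6,-1,0,1,-38,-6,-1,0,1,-38,-6,-1,0,1,-38,-6,-1,0,1,-38,-6,-1,0,1,-38,-6,-1,0,1,-38,-6,-1,0,1,-38,-7,-1,0,1,-38,-7,0,0,1,-38,-7,0,0,1,-38,-7,0,0,1,-32,-6,0,0,1,0,0,0,0,1,0,0,15,0,1,0,0,10,0,1,0,0,5,0,1,0,0,0,0,1])

```text
time: 17.0
tcp_pos: [0.457, -0.1767, 0.0766]
ee_rot: [[-0.045, 0.998, 0.032], [0.998, 0.044, 0.037], [0.035, 0.034, -0.999]]
contact_force: [1.0, -0.3, -1.0]
opening: -0.0001
```

>>> apply_moves(commands=[0,0,6,0,1,0,0,6,0,1,0,0,0,0,1])

```text
time: 17.25
tcp_pos: [0.4582, -0.177, 0.0657]
ee_rot: [[-0.045, 0.998, 0.034], [0.998, 0.044, 0.036], [0.034, 0.036, -0.999]]
contact_force: [-0.4, -0.2, -0.9]
opening: -0.0001
```

>>> apply_moves(commands=[0,0,3,0,1,0,0,3,0,1,0,0,0,0,1])

```text
time: 17.5
tcp_pos: [0.4587, -0.1774, 0.0603]
ee_rot: [[-0.044, 0.998, 0.035], [0.998, 0.043, 0.035], [0.033, 0.036, -0.999]]
contact_force: [-0.0, -0.1, 0.3]
opening: -0.0003
```

>>> apply_moves(commands=[0,0,3,0,1,0,0,0,0,1])

```text
time: 17.67
tcp_pos: [0.4589, -0.1775, 0.0574]
ee_rot: [[-0.044, 0.998, 0.035], [0.998, 0.043, 0.035], [0.033, 0.037, -0.999]]
contact_force: [-0.4, 0.6, -0.2]
opening: 0.0
```

```bash
python3 -c "
from h import *
b=snap('side','s6');a=snap('top','t6')
A=np.hstack([cv2.resize(a[170:320,290:440],(400,400),interpolation=2),cv2.resize(b[100:200,200:300],(400,400),interpolation=2)]);cv2.imwrite('pics/c7.png',A[:,:,::-1])
P=r.observe()['tcp_pos']
for z in(.0574,.076,.09): q=np.array([*P[:2],z]);print((proj('side',q)-[200,100])*4+[400,0],(proj('top',q)-[290,170])*400/150)"
```

```text
[603.7238346  229.46689843] [ 36.50454372 159.92921119]
[603.06051408 210.49025965] [ 38.46901523 149.99607667]
[602.55342621 195.97856475] [ 39.98450502 142.33602622]
```

View pics/c7.png

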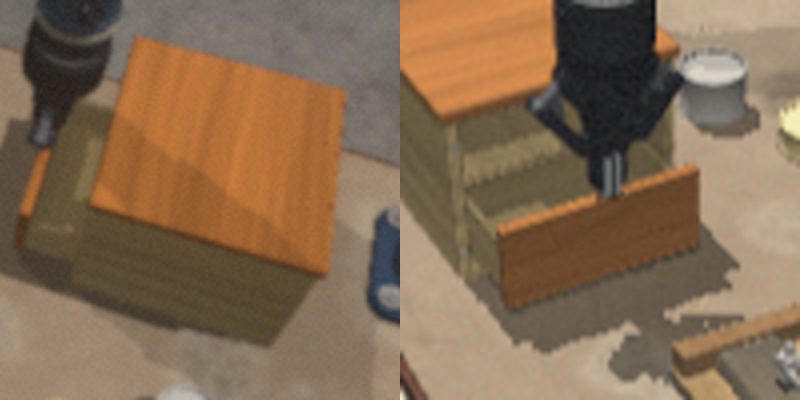

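c7 shows the fingertip (right crop (612,195), left crop (40,143)) right over the panel's top edge, at about z 0.09. So the real tips sit roughly 30 mm above the reported TCP. I keep lowering onto the edge.

>>> apply_moves(commands=[0,0,2,0,1,0,0,2,0,1,0,0,0,0,1])

```text
time: 18.02
tcp_pos: [0.4589, -0.1773, 0.0534]
ee_rot: [[-0.044, 0.998, 0.035], [0.998, 0.043, 0.035], [0.033, 0.036, -0.999]]
contact_force: [-0.4, 0.6, -0.0]
opening: 0.0002
```

>>> apply_moves(commands=[0,0,2,0,1,0,0,2,0,1,0,0,0,0,1])

```text
time: 18.27
tcp_pos: [0.4595, -0.1781, 0.052]
ee_rot: [[-0.044, 0.998, 0.036], [0.999, 0.042, 0.032], [0.031, 0.038, -0.999]]
contact_force: [-3.9, 0.9, 8.8]
opening: -0.0002
```

>>> apply_moves(commands=[0,0,1,0,1,5,0,0,0,1,8,0,0,0,1,8,0,0,0,1,0,0,0,0,1])

```text
time: 18.68
tcp_pos: [0.4587, -0.1563, 0.052]
ee_rot: [[-0.044, 0.998, 0.037], [0.999, 0.043, 0.033], [0.031, 0.038, -0.999]]
contact_force: [-4.1, 0.8, 9.7]
opening: -0.0
```

>>> apply_moves(commands=[8,0,0,0,1,8,0,0,0,1,8,0,0,0,1,8,0,0,0,1,8,0,0,0,1,8,0,0,0,1,8,0,0,0,1,8,0,0,0,1,8,0,0,0,1,6,0,0,0,1,0,0,0,0,1])

```text
time: 19.6
tcp_pos: [0.4553, -0.0762, 0.0521]
ee_rot: [[-0.046, 0.998, 0.036], [0.998, 0.045, 0.037], [0.036, 0.038, -0.999]]
contact_force: [0.1, 0.6, 4.2]
opening: -0.0002
```

>>> apply_moves(commands=[0,0,-35,0,0,0,0,-35,0,0,20,3,-20,0,0,35,5,-10,0,0,35,5,0,0,0,0,0,0,0,0,0,0,0,0,0])

```text
time: 20.18
tcp_pos: [0.4598, 0.0105, 0.1545]
ee_rot: [[-0.048, 0.998, 0.034], [0.998, 0.047, 0.036], [0.034, 0.035, -0.999]]
contact_force: [0.2, 0.3, -0.4]
opening: 0.0834
```

```bash
python3 -c "
from h import *
b=snap('side','s7');h=cv2.cvtColor(b,cv2.COLOR_RGB2HSV)
m=cv2.inRange(h,(55,120,95),(85,255,255));m[:200]=0;m[310:]=0;m[:,:250]=0;m[:,360:]=0
cs=max(cv2.findContours(m,0,2)[0],key=cv2.contourArea)
W=np.array([onz('side',*p[0],.032)[:2]*1000 for p in cs],np.float32); print(cv2.minAreaRect(W))
m=cv2.inRange(h,(4,110,60),(14,255,255));m[:135]=0;m[:,300:]=0;m[230:]=0
k,l,s,c=cv2.connectedComponentsWithStats(m)
for i in range(1,k):
  if s[i,4]>60: print(s[i])
delta([.519,.252,.10],2.4)
cv2.imwrite('pics/c8.png',cv2.resize(b[80:290,190:350],(600,788//1))[:600,:,::-1] if 0 else cv2.resize(b[80:300,190:350],None,fx=2.7,fy=2.7)[:,:,::-1])"
```

```text
((517.541748046875, 251.48365783691406), (53.229713439941406, 97.50643920898438), 0.11065660417079926)
[ 239  157   52   39 1027]
tcp [0.4597 0.0094 0.1542] yaw 2.6 z [ 0.033  0.035 -0.999] F [-0.2 -0.6 -1.4] open 0.0854 q [ -9. -10. -11.  87.   2.  78.]
roll 0.2 then tool d [237.9  67.5  64.6]
tool d (no roll) [237.7  68.2  64.6]
```

View pics/c8.png

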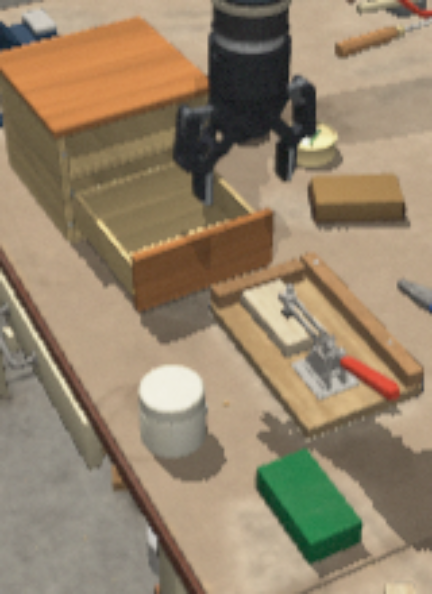

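c8 shows the drawer well open (front panel crop (134,258)–(270,213)) and the case at (0.5175, 0.2515), now square with the tool. I go and grasp it centred.

>>> apply_moves(commands=[34,8,8,0,0,34,8,8,0,0,34,8,8,0,0,34,8,8,0,0,34,8,8,0,0,34,8,8,0,0,34,8,6,0,0,0,9,10,0,0,0,0,0,0,0])

```text
time: 20.98
tcp_pos: [0.5166, 0.2508, 0.0978]
ee_rot: [[-0.045, 0.999, 0.031], [0.999, 0.044, 0.033], [0.031, 0.032, -0.999]]
contact_force: [-0.3, -1.2, -0.8]
opening: 0.0853
```

```bash
python3 -c "
from h import *
delta([.5175,.2515,-.018],1.5)
L=onz('side',239.6,175.6,.089);R=onz('side',290,158.9,.089);print(L,R,'panel centre outer',(L+R)/2)"
```

```text
tcp [0.5166 0.2508 0.0978] yaw 2.5 z [ 0.031  0.033 -0.999] F [-0.3 -1.2 -0.8] open 0.0853 q [ 18.   7.  -1.  80.   1. 106.]
roll 1.0 then tool d [ -3.   -2.7 115.8]
tool d (no roll) [ -3.   -2.8 115.8]
[ 0.54392729 -0.07278321  0.089     ] [ 0.37395183 -0.07657511  0.089     ] panel centre outer [ 0.45893956 -0.07467916  0.089     ]
```

>>> apply_moves(commands=[-1,-1,35,0,0,-1,-1,35,0,0,0,0,25,0,0,0,0,10,0,0,0,0,5,0,0,0,0,3,0,0,0,0,0,0,0])

```text
time: 21.57
tcp_pos: [0.5203, 0.2525, -0.0102]
ee_rot: [[-0.043, 0.998, 0.037], [0.999, 0.041, 0.035], [0.033, 0.038, -0.999]]
contact_force: [0.1, 0.0, -0.2]
opening: 0.0854
```

>>> apply_moves(commands=[0,0,2,0,0,0,0,2,0,0,0,0,0,0,0.35,0,0,0,0,0.35,0,0,0,0,0.35,0,0,0,0,1,0,0,0,0,1,0,0,0,0,1])

```text
time: 22.23
tcp_pos: [0.5198, 0.2535, -0.0139]
ee_rot: [[-0.044, 0.998, 0.036], [0.998, 0.043, 0.035], [0.034, 0.038, -0.999]]
contact_force: [-1.4, 0.3, 6.5]
opening: 0.0528
```

>>> apply_moves(commands=[0,0,-10,0,1,0,0,-30,0,1,0,0,-38,0,1,0,0,-38,0,1,0,0,-38,0,1,-20,-2,0,0,1,-36,-3,0,0,1,-38,-3,0,0,1,-38,-3,0,0,1,-38,-3,0,0,1,-38,-3,0,0,1,-38,-3,0,0,1,-38,-3,0,0,1,-38,-3,0,0,1,-38,-3,0,0,1,-34,-3,0,0,1,-20,-2,0,0,1,0,0,0,0,1,0,0,0,0,1])

```text
time: 23.82
tcp_pos: [0.4976, -0.1679, 0.1231]
ee_rot: [[-0.041, 0.999, 0.034], [0.999, 0.04, 0.036], [0.034, 0.036, -0.999]]
contact_force: [0.2, 0.1, -2.6]
opening: 0.0525
```

```bash
python3 -c "
from h import *
delta([.462,-.163,.04],2.5)"
```

```text
tcp [ 0.4976 -0.1679  0.1231] yaw 2.3 z [ 0.034  0.036 -0.999] F [ 0.2  0.1 -2.6] open 0.0525 q [-28.   1.  -4.  84.   3.  60.]
roll -0.2 then tool d [  3.6 -38.3  82. ]
tool d (no roll) [  3.5 -38.3  82. ]
```

>>> apply_moves(commands=[2,-20,0,0,1,2,-18,0,0,1,0,0,20,0,1,0,0,30,0,1,0,0,25,0,1,0,0,15,0,1,0,0,8,0,1,0,0,0,0,1])

```text
time: 24.48
tcp_pos: [0.4617, -0.1589, 0.0221]
ee_rot: [[-0.046, 0.998, 0.031], [0.998, 0.044, 0.037], [0.036, 0.033, -0.999]]
contact_force: [-0.7, 0.2, -1.3]
opening: 0.0525
```

>>> apply_moves(commands=[0,0,3,0,1,0,0,3,0,1,0,0,0,0,1])

```text
time: 24.73
tcp_pos: [0.4647, -0.1612, 0.0195]
ee_rot: [[-0.044, 0.998, 0.037], [0.999, 0.043, 0.034], [0.032, 0.039, -0.999]]
contact_force: [-0.2, -1.1, -2.3]
opening: 0.0528
```

>>> apply_moves(commands=[0,0,2,0,1,0,0,2,0,1,0,0,0,0,1])

```text
time: 24.98
tcp_pos: [0.464, -0.161, 0.0146]
ee_rot: [[-0.044, 0.998, 0.036], [0.998, 0.043, 0.035], [0.033, 0.037, -0.999]]
contact_force: [0.4, -0.5, -2.3]
opening: 0.0525
```

>>> apply_moves(commands=[0,0,2,0,1,0,0,0,0,1])

```text
time: 25.15
tcp_pos: [0.4638, -0.1608, 0.0123]
ee_rot: [[-0.044, 0.998, 0.035], [0.998, 0.042, 0.035], [0.033, 0.037, -0.999]]
contact_force: [-0.4, 0.1, -2.4]
opening: 0.0524
```

>>> apply_moves(commands=[0,0,2,0,1,0,0,0,0,1])

```text
time: 25.32
tcp_pos: [0.464, -0.1613, 0.0121]
ee_rot: [[-0.044, 0.998, 0.035], [0.999, 0.042, 0.033], [0.032, 0.037, -0.999]]
contact_force: [-2.9, 0.8, 4.9]
opening: 0.0525
```

>>> apply_moves(commands=[0,0,1.5,0,1,0,0,0,0,1])

```text
time: 25.48
tcp_pos: [0.4641, -0.1619, 0.0121]
ee_rot: [[-0.043, 0.998, 0.036], [0.999, 0.042, 0.032], [0.03, 0.037, -0.999]]
contact_force: [-6.7, 0.4, 10.7]
opening: 0.0527
```

>>> apply_moves(commands=[0,0,-2,0,1,0,0,0,0,0.2,0,0,0,0,0.1,0,0,0,0,0.05,0,0,0,0,0.05,0,0,0,0,0.05,0,0,-10,0,0.05,0,0,-25,0,0.05,0,0,-35,0,0.05,0,0,-35,0,1,0,0,-35,0,1,0,0,-20,0,1])

```text
time: 26.48
tcp_pos: [0.4598, -0.1672, 0.1762]
ee_rot: [[-0.044, 0.998, 0.041], [0.999, 0.043, 0.031], [0.03, 0.043, -0.999]]
contact_force: [0.9, -0.3, 0.3]
opening: 0.0462
```

```bash
python3 -c "
from h import *
delta([.2,-.4,.3])
b=snap('side','s8');h=cv2.cvtColor(b,cv2.COLOR_RGB2HSV)
m=cv2.inRange(h,(55,120,90),(85,255,255));m[:,:215]=0;m[:,300:]=0;m[:110]=0;m[210:]=0
print(m.sum()//255)
cs=max(cv2.findContours(m,0,2)[0],key=cv2.contourArea)
W=np.array([onz('side',*p[0],.058)[:2]*1000 for p in cs],np.float32); print(cv2.minAreaRect(W),cv2.boundingRect(cs))"
```

```text
tcp [ 0.4598 -0.1672  0.1762] yaw 2.5 z [ 0.041  0.031 -0.999] F [ 0.9 -0.3  0.3] open 0.0462 q [-30.  -5.  -4.  90.   3.  58.]
tool d (no roll) [-217.3 -264.  -141.6]
181
((463.5332946777344, -152.7962188720703), (52.82994842529297, 57.252586364746094), 2.5511739253997803) (243, 155, 21, 14)
```

The case's top is seen in the drawer at the right height. Next I get the forward lean: I go to the arm's limit with the arm facing -y, where rising against the wrist limit tilts the tool outward.

>>> apply_moves(commands=[-1,-36,-8,0,1,-1,-36,-8,0,1,-1,-36,-8,0,1,-1,-36,-8,0,1,-1,-36,-8,0,1,-1,-36,-8,0,1,-1,-36,-8,0,1,-1,-36,-8,0,1,-1,-36,-8,0,1,-1,-36,-8,0,1,-1,-36,-8,0,1,0,0,-38,0,1,0,0,-38,0,1,0,0,-38,0,1,0,0,-38,0,1,0,0,-38,0,1,0,0,0,0,1])

```text
time: 27.95
tcp_pos: [0.0559, -0.205, 0.4391]
ee_rot: [[-0.043, 0.999, 0.034], [0.999, 0.042, 0.024], [0.022, 0.035, -0.999]]
contact_force: [0.4, 0.3, -0.9]
opening: 0.0
```

```bash
python3 -c "
from h import *
delta([.06,-.2,.4])"
```

```text
tcp [ 0.0559 -0.205   0.4391] yaw 2.4 z [ 0.034  0.024 -0.999] F [ 0.4  0.3 -0.9] open 0.0 q [-96. -26.  13. 130.   2.  -9.]
tool d (no roll) [ 3.9  3.  39.4]
```

q4 is at 130, right at its limit. Keep rising.

>>> apply_moves(commands=[0,0,-30,0,1,0,0,-30,0,1,0,0,-30,0,1,0,0,-30,0,1,0,0,-30,0,1,0,0,-30,0,1,0,0,-30,0,1])

```text
time: 28.53
tcp_pos: [0.0674, -0.2569, 0.5125]
ee_rot: [[-0.041, 0.999, 0.014], [0.995, 0.042, -0.092], [-0.092, 0.01, -0.996]]
contact_force: [0.2, 1.2, 0.6]
opening: 0.0001
```

```bash
python3 -c "
from h import *
delta([.06,-.2,.4])"
```

```text
tcp [ 0.0674 -0.2569  0.5125] yaw 2.4 z [ 0.014 -0.092 -0.996] F [0.2 1.2 0.6] open 0.0001 q [-91. -17.  29. 131.   1.  -4.]
tool d (no roll) [ 67.3  -6.2 106.7]
```

>>> apply_moves(commands=[25,0,-30,0,1,25,0,-30,0,1,25,0,-30,0,1,25,0,-30,0,1,25,0,-30,0,1,25,0,-30,0,1,25,0,-30,0,1,25,0,-30,0,1,25,0,-30,0,1,25,0,-30,0,1])

```text
time: 29.37
tcp_pos: [0.1029, -0.0992, 0.5272]
ee_rot: [[-0.039, 0.997, 0.067], [0.949, 0.058, -0.311], [-0.314, 0.052, -0.948]]
contact_force: [0.4, -0.6, -0.4]
opening: 0.0001
```

```bash
python3 -c "
from h import *
delta([.06,-.2,.4])"
```

```text
tcp [ 0.1029 -0.0992  0.5272] yaw 3.3 z [ 0.067 -0.311 -0.948] F [ 0.4 -0.6 -0.4] open 0.0001 q [-49. -38.  20. 131.  -9.  37.]
tool d (no roll) [-54.  -55.2 149.1]
```

>>> apply_moves(commands=[-26,-11,13,0,1,-26,-11,13,0,1,-26,-11,13,0,1,-26,-11,13,0,1,20,0,-33,0,1,20,0,-33,0,1,20,0,-33,0,1,20,0,-33,0,1,20,0,-33,0,1])

```text
time: 30.12
tcp_pos: [0.1046, -0.0995, 0.5559]
ee_rot: [[-0.046, 0.992, 0.12], [0.931, 0.086, -0.356], [-0.363, 0.095, -0.927]]
contact_force: [-0.4, -0.2, 0.3]
opening: 0.0002
```

```bash
python3 -c "
from h import *
delta([.06,-.2,.4])"
```

```text
tcp [ 0.1046 -0.0995  0.5559] yaw 5.0 z [ 0.12  -0.356 -0.927] F [-0.4 -0.2  0.3] open 0.0002 q [-60. -38.  25. 131.  -4.  25.]
tool d (no roll) [-34.9 -67.8 174.9]
```

>>> apply_moves(commands=[-30,-14,10,0,1,-30,-14,10,0,1,-30,-14,10,0,1,-30,-14,10,0,1,-13,3,-35,0,1,-13,3,-35,0,1,-13,3,-35,0,1,-13,3,-35,0,1,-13,3,-35,0,1,-13,3,-35,0,1,-13,3,-35,0,1])

```text
time: 31.03
tcp_pos: [0.1368, -0.2051, 0.6643]
ee_rot: [[-0.029, 0.992, 0.126], [0.879, 0.085, -0.47], [-0.477, 0.097, -0.874]]
contact_force: [0.3, -1.5, -1.4]
opening: -0.0
```

```bash
python3 -c "
from h import *
delta([.06,-.2,.4])"
```

```text
tcp [ 0.1368 -0.2051  0.6643] yaw 4.9 z [ 0.126 -0.47  -0.874] F [ 0.3 -1.5 -1.4] open -0.0 q [-65. -19.  51. 131.  -5.  20.]
tool d (no roll) [ 132.7 -101.3  218.9]
```

>>> apply_moves(commands=[-18,-20,16,0,1,-18,-20,16,0,1,-18,-20,16,0,1,-18,-20,16,0,1,-18,3,-33,0,1,-18,3,-33,0,1,-18,3,-33,0,1,-18,3,-33,0,1,-18,3,-33,0,1,-18,3,-33,0,1,-18,3,-33,0,1,-18,3,-33,0,1])

```text
time: 32.03
tcp_pos: [0.1252, -0.2946, 0.7511]
ee_rot: [[-0.01, 0.993, 0.115], [0.778, 0.08, -0.624], [-0.629, 0.083, -0.773]]
contact_force: [-0.3, 0.1, -0.0]
opening: 0.0001
```

```bash
python3 -c "
from h import *
delta([.06,-.2,.4])"
```

```text
tcp [ 0.1252 -0.2946  0.7511] yaw 4.6 z [ 0.115 -0.624 -0.773] F [-0.3  0.1 -0. ] open 0.0001 q [-78.  -6.  75. 131.  -1.   9.]
tool d (no roll) [294.9 -86.5 205. ]
```

>>> apply_moves(commands=[30,19,12,0,1,30,19,12,0,1,30,19,12,0,1,30,19,12,0,1,30,19,12,0,1,30,19,12,0,1,30,19,12,0,1,30,19,12,0,1,30,19,12,0,1,30,19,12,0,1,30,19,12,0,1,30,19,12,0,1,30,19,12,0,1,30,19,12,0,1,30,19,12,0,1,0,0,0,0,1])

```text
time: 33.37
tcp_pos: [0.3976, -0.0532, 0.3883]
ee_rot: [[-0.016, 0.995, 0.103], [0.791, 0.076, -0.608], [-0.612, 0.072, -0.788]]
contact_force: [-0.1, -1.1, -1.1]
opening: -0.0002
```

```bash
python3 -c "
from h import *
delta([.465,-.045,.15]);delta([.465,-.045,.03])"
```

```text
tcp [ 0.3976 -0.0532  0.3883] yaw 4.4 z [ 0.103 -0.608 -0.788] F [-0.1 -1.1 -1.1] open -0.0002 q [ 14. -11.   6. 111. -38. 103.]
tool d (no roll) [151.2  50.6 189.7]
tcp [ 0.3976 -0.0532  0.3883] yaw 4.4 z [ 0.103 -0.608 -0.788] F [-0.1 -1.1 -1.1] open -0.0002 q [ 14. -11.   6. 111. -38. 103.]
tool d (no roll) [224.6  42.  284.2]
```

>>> apply_moves(commands=[24,5,30,0,1,24,5,30,0,1,24,5,30,0,1,24,5,30,0,1,24,5,30,0,1,24,5,30,0,1,24,5,30,0,1,20,4,26,0,1,15,2,20,0,1,8,0,12,0,1,0,0,0,0,1])

```text
time: 34.28
tcp_pos: [0.4632, -0.0505, 0.0562]
ee_rot: [[-0.011, 0.994, 0.104], [0.79, 0.073, -0.609], [-0.613, 0.076, -0.786]]
contact_force: [-0.1, -0.2, -0.1]
opening: -0.0002
```

```bash
python3 -c "
from h import *
delta([.465,-.065,.025])
b=snap('side','s9');a=snap('top','t9')
A=np.hstack([cv2.resize(a[150:310,200:360],(400,400),interpolation=2),cv2.resize(b[90:230,200:340],(400,400),interpolation=2)]);cv2.imwrite('pics/c9.png',A[:,:,::-1])"
```

```text
tcp [ 0.4632 -0.0505  0.0562] yaw 4.2 z [ 0.104 -0.609 -0.786] F [-0.1 -0.2 -0.1] open -0.0002 q [ 13.  -3. -25.  71. -38. 101.]
tool d (no roll) [ 7.6 -1.6 33.5]
```

View pics/c9.png

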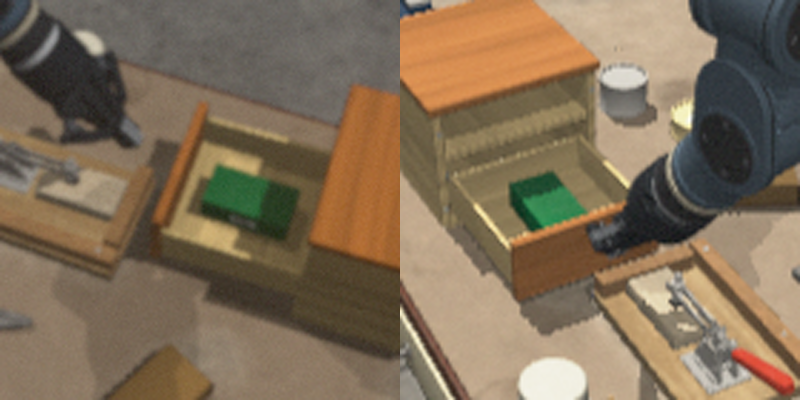

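c9 shows the case lying flat in the open drawer (left crop (250,200), right crop (545,205)), with the leaned, shut fingers just in front of the panel. I lower a little and push the drawer home.

>>> apply_moves(commands=[0,0,10,0,1,0,0,10,0,1,0,0,8,0,1,-8,-0.5,9,0,1,-8,-0.5,9,0,1,-8,-0.5,9,0,1,-8,-0.5,9,0,1,-8,-0.5,9,0,1,-8,-0.5,9,0,1,0,0,0,0,1])

```text
time: 35.22
tcp_pos: [0.4733, -0.139, 0.0263]
ee_rot: [[-0.002, 0.994, 0.112], [0.789, 0.07, -0.61], [-0.614, 0.087, -0.784]]
contact_force: [0.0, -0.2, -0.3]
opening: -0.0001
```

```bash
python3 -c "
from h import *
delta([.471,-.245,.012])"
```

```text
tcp [ 0.4733 -0.139   0.0263] yaw 4.1 z [ 0.112 -0.61  -0.784] F [ 0.  -0.2 -0.3] open -0.0001 q [  1.  -7. -32.  58. -38.  86.]
tool d (no roll) [-74.9 -11.   75.6]
```

>>> apply_moves(commands=[-9,-0.5,8,0,1,-9,-0.5,8,0,1,-9,-0.5,8,0,1,-9,-0.5,8,0,1,-9,-0.5,8,0,1])

```text
time: 35.63
tcp_pos: [0.4761, -0.1975, 0.0221]
ee_rot: [[-0.005, 0.993, 0.114], [0.79, 0.073, -0.609], [-0.613, 0.087, -0.785]]
contact_force: [-0.5, 2.6, 2.1]
opening: -0.0002
```

>>> apply_moves(commands=[-9,-0.5,8,0,1,-9,-0.5,8,0,1,-9,-0.5,8,0,1])

```text
time: 35.88
tcp_pos: [0.4778, -0.2331, 0.0201]
ee_rot: [[-0.005, 0.993, 0.115], [0.79, 0.074, -0.608], [-0.613, 0.088, -0.785]]
contact_force: [-0.3, 7.1, 4.9]
opening: -0.0004
```

```bash
python3 -c "
from h import *
delta([.471,-.270,.010])
b=snap('side','s10');h=cv2.cvtColor(b,cv2.COLOR_RGB2HSV)
m=cv2.inRange(h,(4,110,60),(14,255,255));m[:120]=0;m[:,:200]=0;m[:,300:]=0;m[230:]=0
k,l,s,c=cv2.connectedComponentsWithStats(m)
for i in range(1,k):
  if s[i,4]>60:
    print(s[i]); ys,xs=np.where(l==i); j=xs.min()+2; v=ys[xs==j]; print('left top',j,v.min(),onz('side',j-2,v.min(),.089).round(4))"
```

```text
tcp [ 0.4778 -0.2331  0.0201] yaw 4.3 z [ 0.115 -0.608 -0.785] F [-0.3  7.1  4.9] open -0.0004 q [-11.  -9. -35.  47. -35.  71.]
tool d (no roll) [-22.9 -10.4  29.6]
[201 120  45  11 260]
left top 203 120 [ 0.5372 -0.4153  0.089 ]
[219 145  50  25 500]
left top 221 149 [ 0.547  -0.2246  0.089 ]
```

>>> apply_moves(commands=[-4,0,3,0,1,-4,0,3,0,1,0,0,0,0,1])

```text
time: 36.18
tcp_pos: [0.4778, -0.2432, 0.0196]
ee_rot: [[-0.004, 0.994, 0.113], [0.79, 0.073, -0.609], [-0.613, 0.087, -0.785]]
contact_force: [-0.1, 4.3, 3.1]
opening: -0.0002
```

>>> apply_moves(commands=[-3,0,2.4,0,1,-3,0,2.4,0,1,0,0,0,0,1])

```text
time: 36.43
tcp_pos: [0.4781, -0.2507, 0.019]
ee_rot: [[-0.005, 0.994, 0.113], [0.79, 0.073, -0.609], [-0.613, 0.086, -0.785]]
contact_force: [0.0, 4.1, 4.3]
opening: 0.0001
```

>>> apply_moves(commands=[-3,0,2.4,0,1,-3,0,2.4,0,1,0,0,0,0,1])

```text
time: 36.68
tcp_pos: [0.4784, -0.2584, 0.0186]
ee_rot: [[-0.005, 0.994, 0.112], [0.79, 0.073, -0.609], [-0.613, 0.085, -0.785]]
contact_force: [-0.5, 5.6, 4.1]
opening: 0.0002
```

>>> apply_moves(commands=[-3,0,2.4,0,1,0,0,0,0,1])

```text
time: 36.85
tcp_pos: [0.4786, -0.2621, 0.0183]
ee_rot: [[-0.005, 0.994, 0.112], [0.79, 0.073, -0.609], [-0.613, 0.085, -0.785]]
contact_force: [-0.6, 4.6, 4.6]
opening: 0.0004
```

>>> apply_moves(commands=[-3,0,2.4,0,1,0,0,0,0,1])

```text
time: 37.02
tcp_pos: [0.4788, -0.2658, 0.0182]
ee_rot: [[-0.006, 0.994, 0.112], [0.79, 0.073, -0.609], [-0.613, 0.085, -0.785]]
contact_force: [-0.8, 6.3, 4.9]
opening: 0.0002
```

>>> apply_moves(commands=[-3,0,2.4,0,1,0,0,0,0,1])

```text
time: 37.18
tcp_pos: [0.4791, -0.2675, 0.0174]
ee_rot: [[-0.009, 0.994, 0.113], [0.793, 0.076, -0.605], [-0.61, 0.084, -0.788]]
contact_force: [-4.4, 14.5, 8.4]
opening: -0.0003
```

>>> apply_moves(commands=[-3,0,2.4,0,1,0,0,0,0,1])

```text
time: 37.35
tcp_pos: [0.4797, -0.2676, 0.0165]
ee_rot: [[-0.014, 0.993, 0.115], [0.797, 0.08, -0.599], [-0.604, 0.083, -0.792]]
contact_force: [-9.2, 32.2, 17.9]
opening: 0.0003
```

```bash
cat > p.py <<'E'
from h import *
b=snap('side','sp');h=cv2.cvtColor(b,cv2.COLOR_RGB2HSV)
m=cv2.inRange(h,(4,110,60),(14,255,255));m[:125]=0;m[:,:200]=0;m[:,300:]=0;m[230:]=0
k,l,s,c=cv2.connectedComponentsWithStats(m)
for i in range(1,k):
  if s[i,4]>60:
    ys,xs=np.where(l==i); j=xs.min()+2; v=ys[xs==j]; print(s[i],'left top',onz('side',j-2,v.min(),.089).round(4),'bottom',onz('side',j,v.max(),.013).round(4))
E
python3 p.py
python3 -c "
from h import *
h=cv2.cvtColor(cv2.imread('pics/s0.png'),cv2.COLOR_BGR2HSV)
m=cv2.inRange(h,(4,110,60),(14,255,255));m[:125]=0;m[:,:200]=0;m[:,300:]=0;m[230:]=0
k,l,s,c=cv2.connectedComponentsWithStats(m);print('s0 shut',[list(x) for x in s[1:] if x[4]>60])"
```

```text
[206 125  22   6  80] left top [ 0.5333 -0.3767  0.089 ] bottom [ 0.495  -0.4783  0.013 ]
[216 142  48  22 401] left top [ 0.5493 -0.2443  0.089 ] bottom [ 0.5449 -0.2544  0.013 ]
s0 shut [[np.int32(206), np.int32(125), np.int32(24), np.int32(6), np.int32(77)], [np.int32(216), np.int32(132), np.int32(49), np.int32(34), np.int32(878)]]
```

>>> apply_moves(commands=[6,0,-5,0,1,16,0,-12,0,1,28,0,-22,0,1,28,0,-22,0,1,28,0,-22,0,1,0,0,-30,0,1,0,0,-30,0,1,0,0,-30,0,1,0,0,-30,0,1,0,0,0,0,1])

```text
time: 38.23
tcp_pos: [0.4592, -0.0642, 0.1173]
ee_rot: [[-0.003, 0.993, 0.119], [0.79, 0.075, -0.609], [-0.613, 0.093, -0.784]]
contact_force: [1.6, 0.6, 0.5]
opening: -0.0
```

```bash
python3 p.py; cp pics/sp.png pics/sfin.png; python3 -c "
from h import *
delta([.4,0,.3])
a=cv2.imread('pics/s0.png').astype(int);b=cv2.imread('pics/sfin.png').astype(int)
d=np.abs(a-b).max(2);sub=d[75:175,175:275];print('changed px in cabinet area',(sub>30).sum())
ys,xs=np.where(sub>30);print(np.c_[xs+175,ys+75][:40].tolist() if len(xs)<400 else (xs.min()+175,xs.max()+175,ys.min()+75,ys.max()+75))
for n in('s0','sfin'):
  h=cv2.cvtColor(cv2.imread(f'pics/{n}.png'),cv2.COLOR_BGR2HSV);m=cv2.inRange(h,(4,110,60),(14,255,255));m[:131]=0;m[:,:200]=0;m[:,240:]=0;m[180:]=0
  ys,xs=np.where(m);print(n,len(xs),xs.min(),[(int(j),int(ys[xs==j].min()),int(ys[xs==j].max())) for j in(220,225,230,235)])
"
```

```text
[206 125  20   6  75] left top [ 0.5333 -0.3767  0.089 ] bottom [ 0.4974 -0.4718  0.013 ]
[216 132  49  34 883] left top [ 0.5493 -0.2443  0.089 ] bottom [ 0.5489 -0.2442  0.013 ]
tcp [ 0.4583 -0.0652  0.115 ] yaw 4.3 z [ 0.117 -0.609 -0.785] F [-0.1  0.2 -0. ] open 0.0002 q [ 11.  -8. -23.  76. -38.  99.]
tool d (no roll) [ -61.8  -36.4 -191.7]
changed px in cabinet area 100
[[274, 143], [274, 144], [274, 145], [266, 146], [267, 146], [268, 146], [269, 146], [270, 146], [273, 146], [274, 146], [266, 147], [267, 147], [268, 147], [269, 147], [270, 147], [271, 147], [272, 147], [273, 147], [274, 147], [265, 148], [266, 148], [267, 148], [268, 148], [269, 148], [270, 148], [271, 148], [272, 148], [273, 148], [274, 148], [266, 149], [267, 149], [268, 149], [269, 149], [270, 149], [271, 149], [272, 149], [273, 149], [274, 149], [266, 150], [268, 150]]
s0 423 216 [(220, 146, 164), (225, 144, 163), (230, 143, 161), (235, 141, 160)]
sfin 429 216 [(220, 146, 165), (225, 144, 163), (230, 142, 161), (235, 141, 160)]
```

>>> apply_moves(commands=[0,0,-35,0,1,0,0,-35,0,1,0,0,-35,0,1,0,0,0,0,1,0,0,0,0,1,0,0,0,0,1])

```text
time: 38.78
tcp_pos: [0.4437, -0.0033, 0.1929]
ee_rot: [[-0.006, 0.994, 0.109], [0.789, 0.072, -0.61], [-0.614, 0.082, -0.785]]
contact_force: [0.0, 0.8, -0.4]
opening: 0.0001
```

```bash
python3 p.py; python3 -c "
from h import *
o=r.observe();print(o['time'],o['contact_force'])
a=cv2.imread('pics/s0.png').astype(int);b=cv2.imread('pics/sp.png').astype(int);d=np.abs(a-b).max(2)>40
for n,x0,x1,y0,y1 in(('jar',238,270,212,252),('sand',348,412,218,246),('cube',356,392,250,284),('offcut',300,345,142,166),('tin',265,290,110,134)): print(n,d[y0:y1,x0:x1].mean().round(2))
print(r.close_job())"
```

```text
[206 125  21   6  75] left top [ 0.5333 -0.3767  0.089 ] bottom [ 0.4974 -0.4718  0.013 ]
[216 132  49  34 878] left top [ 0.5493 -0.2443  0.089 ] bottom [ 0.5469 -0.2493  0.013 ]
38.8333 [-0.70115762  0.18287932 -0.55134167]
jar 0.0
sand 0.02
cube 0.32
offcut 0.0
tin 0.02
the job is handed in; nothing more can be done
None
```

The job is handed in at 38.8 s: the green case is flat in the drawer and the drawer is shut again. No verdict came back.

**What I did**
1. I gripped the case off-centre and used its end to push the drawer front in. It stopped at 16 N, about 10 mm past first contact, and the drawer sprang ajar.
2. I set the case down, pressed shut fingers on the panel's top edge and dragged the drawer about 0.10 m farther, to roughly 0.16 m open.
3. I picked the case up again, lowered it until I felt the drawer floor, and let go.
4. The moves cannot tilt the tool, so I got a 37–39° forward lean by driving the arm against its wrist-joint limit. With that lean I pushed the drawer home to its hard stop.

**Last checks**
- **Drawer:** At the final stop the push force reached 32 N along y (about 38 N in all), and the picture put the front about 10 mm inside flush. After I backed off, the front matched the starting shut picture to within a pixel and stayed so for about 0.5 s, so I take it as latched.
- **Case:** It was seen lying flat in the open drawer before closing, but it cannot be seen now.
- **Arm:** It was clear of everything, with a force reading below 1 N.
- **Other things:** The jar, sanding block, offcut and tin look unchanged. The tape roll was never visible and was not checked.

**Disagreements**
- **Fingertips:** The real tips stood some 20–37 mm short of the reported TCP. My first grasp closed on top of the case because of this, without moving it.
- **Pine cube:** 32% of the pixels in its area differ from the start. I think this is the arm or its shadow in the view, since the arm did not go near it, but I did not confirm that.

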